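# Lock a spacer blank in the drill jig

## Robot

A 6-joint arm with a two-finger parallel gripper is mounted at the origin on a cart in front of the work surface, level with it; the furniture and walls round the work are solid. World frame = base frame: x ahead of the robot, y to its left, z up, the work surface at z = 0. Lengths are in mm, angles in rad, forces in N, time in s.
With the tool pointing down it reaches from about 275 to 750 mm from the base axis. Payload 10.2 kg.
Tool frame: the origin (TCP) lies at the very end of the fingers, on their centre line; the grasp point (between the pads) lies 19 mm behind it; z points along the fingers, y is the line along which they close (so a half turn about z gives the same grasp; the last joint's range is limited). The gripper opens to 85 mm and grips with 20 to 120 N. Pads are 22 mm wide; open, the fingers measure 114 mm over their backs; the gripper's body (76 mm by 85 mm) begins 54 mm behind the grasp point. The pads swing forward as they close: fully open they stand 13 mm farther back than shut.
Start: joints at [-1.474, 0.313, 1.498, -0, 1.331, -0.223], TCP at [165.035, -498.392, 231.294] pointing down, gripper open.
Joint ranges: [-2.94, 2.94], [-0.97, 2.17], [0.19, 2.56], [-1.23, 4.37], [0.02, 3.11], [-2.88, 2.88]. Speed limits (rad/s): [2.39, 2.39, 3.01, 3.14, 3.14, 3.14].

## Interface

Orientations are given as a unit quaternion [w, x, y, z].
In Python, from rig import telemetry, optics, ctrl gives the robot as it stands.
- The arm moves only by the tool servo_tool, never from a script. Its argument "deltas" is a list of rows, each a list of 3 entries, a list of its own where there are three numbers: the shift along the tool's x, y, z in units of 20 cm (1.0 is 20 cm), then the turn, a rotation vector about the tool's x, y, z in units of 90 degrees (1.0 is 90 degrees), then the opening, from 0 (shut) to 1 (fully open). A call has 1 to 8 rows; each row shifts and turns the commanded pose from where the row before left it, along the tool's axes as they then stand; what a row does not reach is not made up. A row lasts 1/10 s, in which the tool goes at most 50 mm and 8.59 degrees, less where a joint would pass 70% of its speed; a pose out of reach is approached as far as the arm can. A call with a number of a shift or a turn outside -1 to 1 is refused whole. A call with a gripper value outside its range is refused whole. The fingers move at their own pace and stop on an object; "squeeze" is the grip in N (left out, the last holds). Time passes only in rows, so rows that do not move let the fingers close. It gives the time, the measured TCP pose, the force, the opening and the grip force at its end, in the units of the state.
- telemetry.sense(): the state, without advancing time (a new reading comes with each control period).
- optics.capture(name): name is "scene" or "top" or "wrist"; returns the picture (420x560x3 uint8, blue, green, red); there is no depth.
- optics.camera_model(name): a dict with "vfov" (degrees; the focal length in pixels is half the picture's height over the tangent of half this angle, whatever the lens; pixels are square), "cx", "cy" (the principal point, pixels), "R" (3x3) and "t" (3): a world point X has camera coordinates R X + t; the wrist camera has in their place "mount" (4x4, takes a point from camera to tool coordinates, whose origin is the TCP and whose axes are the flange's). Camera axes: x right, y down, z forward; pixel columns grow to the right and rows downward; lengths in mm; the calibration is good to about 2 mm. A picture is of the moment at which its call begins: read the wrist's pose just before it. camera_model takes no time and is no camera call.
- ctrl.finish_job(): hands the job in; it is judged then, once.
The state is a dict: "time_s": time; "joints": joint angles; "dq": joint speeds; "tau": joint torques, N m; "eef_pos": TCP position; "ee_rot": TCP orientation; "force": force on the tool from outside, world axes, zero at the start; "wrist_torque": the same for the moment, N m; "grip_width": opening from 0.0 (shut) to 1.0 (fully open); "grip_force": force on a finger pad.
Only numpy, scipy, OpenCV 4.12 (cv2) and the standard library are available. Lean on these libraries where they do the work, as an engineer would, in place of code of your own. Each camera call takes 0.05 s, during which the arm holds its last target. There are 200 camera calls.

## Task

Clamp the spacer blank ready for drilling: with a fingertip push the plain white block along the jig's channel until it is home against the end stop, then push the toggle clamp's lever over past its dead point until it snaps into lock with the rubber pad pressing on the block. Only push: grip and lift nothing, and leave the loose parts and the hex key lying round the jig where they are.

Things in the scene. Friction and masses are not known exactly. Their poses are not given: they have to be found in the camera images.
- jig: drill jig fixed to the table: aluminium plate, x -75 to +65 mm, y -45 to +105 mm, 8 mm thick; origin on the table surface, z up. Its x points from the lever's side to the channel's side, roughly away from the robot; yaw varies. It carries a channel along y at x = +35 mm, and a toggle clamp whose lever and hold-down arm move in its plane y = 0
- nest (a point): where the block's centre is when home (jig x 35, y 0, z 20 mm; axes as the jig's). The channel here is 38.6 mm wide between steel walls 8 mm thick, tops at z = 16 mm, from jig y = -30 to +95 mm; open at the +y end. The steel end stop lies across the -y end: face at jig y = -18 mm, top at z = 26 mm, screw heads to 30 mm
- blank_center (a point): centre of the plain white block (spacer blank without holes, 36 x 36 mm, 24 mm high, about 40 g) standing loose in the channel, 32 to 65 mm from home on the open (jig +y) side; it is to be slid towards the jig's -y. Its underside is at z = 8 mm, its top at z = 32 mm, 16 mm above the channel walls
- blank: the same plain white block; origin at the centre of its underside, z up
- lever (a joint): toggle clamp lever, rad: 0 = open (leaning 0.55 rad from upright towards jig -x), grows as its end is pushed towards jig +x. A spring holds it open up to the dead point at 0.72, beyond it snaps the lever by itself to the locked stop at 1.05 (0.50 rad past upright). Pushing the end level takes about 4 to 9 N
- lever_hinge (a point): the lever's hinge line (along jig y), at jig x -44, y 0, z 50 mm, between the clamp's steel side plates (jig x -58 to -14, y -11 to +11, up to z = 58 mm; rivets to y +-13). With the clamp open the hold-down arm stands up from here, leaning back, within jig x -50 to -14 mm and up to z = 125 mm, clear of the channel
- lever_end (a point): on the lever's middle line near its free end (its z runs along the lever to that end), 112 mm from the hinge; the lever ends 7 mm further on. Its black plastic grip is 26 mm wide (jig y), 13 mm thick and covers the last 72 mm. Open, it is about 145 mm above the table at jig x = -103 mm; upright, 162 mm; locked, 148 mm at jig x = +10 mm
- press_pad: black rubber pad, 17 mm across, on a sprung spindle under the end of the hold-down arm, which the lever drives. With the lever locked it presses on top of the block at home with about 3 N. Origin on the arm's hinge; the pad's face is 61 mm along its x and 21 mm down its z
- hex_key: L-shaped steel hex key, 64 x 30 x 7 mm, lying on the jig plate beside the clamp, on the entry side. Leave it alone.
- drilled_1: loose white finished spacer with two holes, 50 x 32 x 12 mm, on the table beyond the end stop. Leave it alone.
- bush: loose white flanged bush, 44 mm across and 23 mm high, on the table next to the jig plate. Leave it alone.
- drilled_2: loose white finished spacer with two holes, 60 x 24 x 10 mm, on the table on the robot's side of the jig. Leave it alone.
- short_tube: loose white tube, 68 mm long, 16 mm across, lying on the table on the robot's side of the jig. Leave it alone.
- thin_ring: loose thin black ring, 76 mm across, 8 mm high, on the table to the left of the jig. Leave it alone.
Not all that is in view belongs to the job. Leave any brown or yellow look-alike of the blank alone.

How it is judged:
By the outcome, as a careful person would: the job done as asked, in the order asked, and still so for the second after the job is handed in, with the robot touching nothing.
It also fails if it takes over 45 s, if anything falls off the work surface, if the arm or the gripper's body presses on something with over 40 N, if the wrist force passes 120 N, or if a joint passes its speed limit or range.

## Working session

There is one attempt and no reset: what is moved stays moved. The work goes in short steps, Python scripts to look and compute and a tool call to move; the robot and the scene stay as the last step left them, time stands still between calls to the robot, and variables do not carry over. Pictures are saved under pics/ and viewed, at most 10 in all, crops included, and the job is handed in when it is done.

Besides the shell and the picture viewer there is one more tool, called after "Call:" by a JSON object that holds its "api" and its "payload". servo_tool: Moves the arm, as the interface text tells. Its arguments: {"type":"object","properties":{"deltas":{"type":"array"},"squeeze":{"type":"number"}},"required":["deltas"]}

```bash
mkdir -p pics; ls
python3 - <<'E'
from rig import telemetry, optics, ctrl
import cv2,numpy as np
s=telemetry.sense();print(s)
for n in("scene","top","wrist"):
    im=optics.capture(n);cv2.imwrite(f"pics/{n}0.png",im);print(n,optics.camera_model(n))
E
```

```text
pics
{'time_s': 0.0, 'joints': array([-1.47439371e+00,  3.13421964e-01,  1.49846932e+00, -1.60541800e-05,
        1.33100553e+00, -2.23370787e-01]), 'dq': array([ 0.00057558,  0.00149395,  0.00039329,  0.00054122, -0.00064151,
       -0.00195215]), 'tau': array([-1.41340442e-04, -4.12264001e+01, -2.59743780e+01, -1.82861913e-04,
        4.10978770e-03,  1.38850203e-05]), 'eef_pos': array([ 165.00678001, -498.10840959,  230.73729037]), 'ee_rot': array([-6.51263233e-04,  9.87244813e-01,  1.59208209e-01,  3.35885744e-05]), 'force': array([ 0.31256009, -0.60837273, -0.90053769]), 'wrist_torque': array([-0.01004445,  0.03488101, -0.00193089]), 'grip_force': 0.0, 'grip_width': 1.000543249790843}
scene {'vfov': 44.14792654378508, 'cx': 284.13652098472477, 'cy': 214.30492243020916, 'R': array([[-0.8200313 , -0.57231284,  0.00258414],
       [-0.40666484,  0.57949568, -0.70626373],
       [ 0.4027063 , -0.58020925, -0.70794411]]), 't': array([459.78851145, 300.22776829, 836.40776859])}
top {'vfov': 56.33677541950266, 'cx': 275.5550347190957, 'cy': 209.21971469633593, 'R': array([[ 0.02428022, -0.99966399, -0.00907575],
       [-0.99831583, -0.02376702, -0.05292104],
       [ 0.05268756,  0.0103454 , -0.99855746]]), 't': array([-31.53258515, 569.43027082, 917.77901003])}
wrist {'vfov': 62.282300308810235, 'cx': 279.6633216209611, 'cy': 208.74258761562703, 'mount': array([[ 7.77147564e-05, -9.53467774e-01, -3.01494940e-01,
         7.67405418e+01],
       [ 9.99999911e-01, -5.11991483e-05,  4.19680302e-04,
        -1.66100421e-01],
       [-4.15587928e-04, -3.01494945e-01,  9.53467684e-01,
        -1.43387128e+02],
       [ 0.00000000e+00,  0.00000000e+00,  0.00000000e+00,
         1.00000000e+00]])}
```

View pics/top0.png

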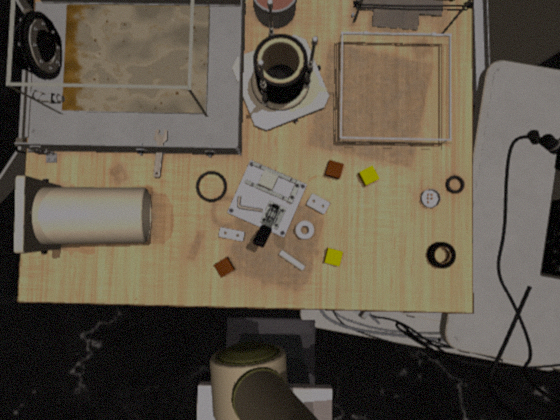

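View pics/scene0.png

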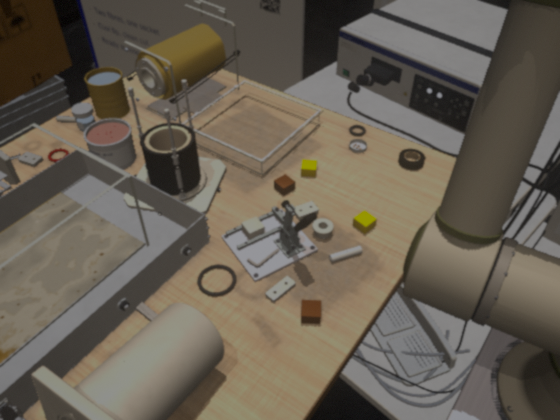

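The top view shows the jig plate around (268,200), with the clamp and black lever grip near (263,235) and the ring at (211,186). The scene view shows the white block at about (254,228). Next I'll enlarge both.

Run:
```python
import cv2,numpy as np
a=cv2.imread("pics/top0.png")[150:280,205:345];b=cv2.imread("pics/scene0.png")[185:305,200:360]
a=cv2.resize(a,(560,520),interpolation=cv2.INTER_CUBIC)
cv2.imwrite("pics/topc.png",cv2.convertScaleAbs(a,alpha=1.3));
b=cv2.resize(b,(800,600),interpolation=cv2.INTER_CUBIC);cv2.imwrite("pics/scenec.png",cv2.convertScaleAbs(b,alpha=1.5))
```

```text
(no output)
```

View pics/topc.png

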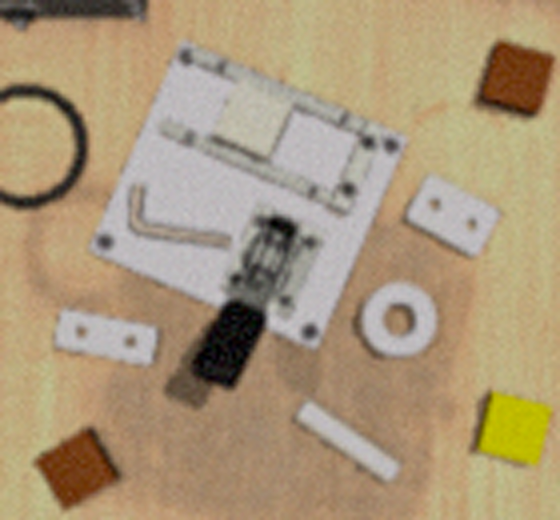

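View pics/scenec.png

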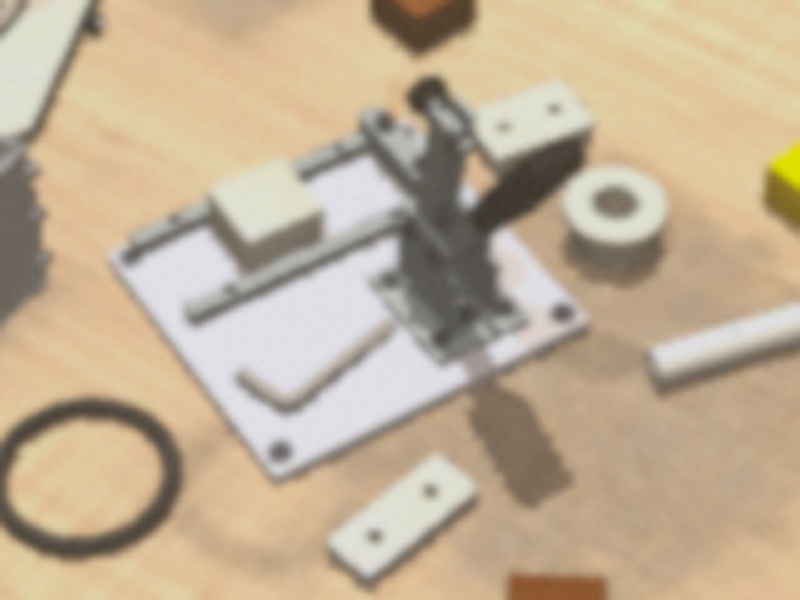

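The choices are:
- The white block in the channel, topc (255,118), which is top (269,179). It has no holes and stands between the walls, so this is the blank.
- Brown blocks at top (334,169) and (224,267), yellow ones at (368,176) and (333,257), and the drilled spacers at (318,204) and (231,234). I reject all of these.

The close crop confirms the choice. Next I'll fit the jig from its plate corners.

```bash
cat > h.py <<'E'
import numpy as np
from rig import telemetry, optics
from scipy.spatial.transform import Rotation as Ro
def ray(n,uv,z,st=None):
    m=optics.camera_model(n);f=210/np.tan(np.radians(m["vfov"]/2))
    d=np.array([(uv[0]-m["cx"])/f,(uv[1]-m["cy"])/f,1])
    if n=="wrist":
        q=st["ee_rot"];R=Ro.from_quat(q,scalar_first=True).as_matrix();M=m["mount"]
        o=R@M[:3,3]+st["eef_pos"];d=R@M[:3,:3]@d
    else: o=-m["R"].T@m["t"];d=m["R"].T@d
    return o+d*(z-o[2])/d[2]
def fit(J,W):
    J=np.array(J,float);W=np.array(W)[:,:2];a=J-J.mean(0);b=W-W.mean(0)
    yaw=np.arctan2((a[:,0]*b[:,1]-a[:,1]*b[:,0]).sum(),(a*b).sum())
    c,s=np.cos(yaw),np.sin(yaw);R=np.array([[c,-s],[s,c]]);t=W.mean(0)-R@J.mean(0)
    return yaw,t,(J@R.T+t-W)
E
python3 - <<'E'
from h import *
J=[(65,105),(65,-45),(-75,-45),(-75,105)]
T=[ray("top",(x/4+205,y/4+150),8) for x,y in[(185,43),(405,137),(318,348),(93,247)]]
S=[ray("scene",(x/5+200,y/5+185),8) for x,y in[(110,258),(588,322),(275,480)]]
print(np.round(T,1));
y,t,r=fit(J,T);print(y,t,r.round(1))
print(fit([J[0],J[2],J[3]],S))
R=lambda p:np.array([[np.cos(y),np.sin(y)],[-np.sin(y),np.cos(y)]])@(p[:2]-t)
b=ray("top",(255/4+205,115/4+150),32);print("blank",b,R(b))
b=ray("scene",(266/5+200,200/5+185),32);print(R(b))
b=ray("top",(218/4+205,385/4+150),148);print("lever tip",b,R(b))
E
```

```text
[[686.1  43.7   8. ]
 [632.2 -90.    8. ]
 [504.5 -40.7   8. ]
 [561.6  95.5   8. ]]
-0.38596721131077383 [589.44638859 -27.55778909] [[ 3.1  1.5]
 [ 0.5 -3.7]
 [-1.5 -0.3]
 [-2.1  2.5]]
(np.float64(-0.3876251123606595), array([585.69587321, -21.39404857]), array([[ 2.78948473,  0.48067037],
       [-1.98242201, -1.15319411],
       [-0.80706272,  0.67252374]]))
blank [ 6.40268215e+02 -3.20797752e-01  3.20000000e+01] [36.82959496 44.36544504]
[30.26578985 47.13193247]
lever tip [487.00375234  11.53086058 148.        ] [-109.62155064   -2.35199707]
```

Jig yaw is about -0.386 rad, its origin is near (588,-25), and the blank is about 45 mm from home. I'll fly at z 231 with the fingers closing to a point above the open end, turning tool x along jig y.

Call:
{"api": "servo_tool", "payload": {"deltas": [[[0.106, -0.06, 0], [0, 0, 0], 0], [[0.212, -0.12, 0], [0, 0, 0], 0], [[0.212, -0.12, 0], [0, 0, 0], 0], [[0.212, -0.12, 0], [0, 0, 0], 0], [[0.212, -0.12, 0], [0, 0, 0], 0], [[0.212, -0.12, 0], [0, 0, 0], 0], [[0.212, -0.12, 0], [0, 0, 0], 0], [[0.212, -0.12, 0], [0, 0, 0], 0]], "squeeze": 20}}

```text
time_s: 0.95
eef_pos: [411.3, -225.8, 231.3]
ee_rot: [0.0, 0.987, 0.159, 0.0]
force: [0.3, -0.5, -0.1]
grip_width: 0.001
grip_force: 0.0
```

Call:
{"api": "servo_tool", "payload": {"deltas": [[[0.212, -0.12, 0], [0, 0, 0], 0], [[0.212, -0.12, 0], [0, 0, 0], 0], [[0.212, -0.12, 0], [0, 0, 0], 0], [[0.212, -0.12, 0], [0, 0, 0], 0], [[0.212, -0.12, 0], [0, 0, 0], 0], [[0.212, -0.12, 0], [0, 0, 0], 0], [[0.212, -0.12, 0], [0, 0, 0], 0], [[0.106, -0.06, 0], [0, 0, 0], 0]]}}

```text
time_s: 1.75
eef_pos: [656.9, 46.5, 230.3]
ee_rot: [-0.0, 0.987, 0.161, -0.0]
force: [-0.6, -0.4, -0.3]
grip_width: -0.0
grip_force: 0.0
```

Call:
{"api": "servo_tool", "payload": {"deltas": [[[0, 0, 0], [0, 0, -0.092], 0], [[0, 0, 0], [0, 0, -0.092], 0], [[0, 0, 0], [0, 0, -0.092], 0], [[0, 0, 0], [0, 0, -0.092], 0], [[0, 0, 0], [0, 0, -0.092], 0], [[0, 0, 0], [0, 0, -0.092], 0], [[0, 0, 0], [0, 0, 0], 0], [[0, 0, 0], [0, 0, 0], 0]]}}

```text
time_s: 2.55
eef_pos: [655.6, 43.3, 231.1]
ee_rot: [-0.0, 0.83, 0.558, -0.0]
force: [0.8, 0.4, -0.2]
grip_width: 0.002
grip_force: 0.0
```

Run:
```python
from h import *
import cv2,pickle
s=telemetry.sense();im=optics.capture("wrist");cv2.imwrite("pics/w1.png",im)
pickle.dump(s,open("s1.pkl","wb"));print(s["time_s"],s["eef_pos"],s["ee_rot"],s["grip_width"])
cv2.imwrite("pics/w1b.png",cv2.convertScaleAbs(im,alpha=1.4))
```

```text
2.55 [655.55306906  43.29109054 231.05416192] [-1.50950611e-04  8.30116594e-01  5.57589799e-01 -1.82685367e-04] 0.0019588803303652756
```

View pics/w1b.png

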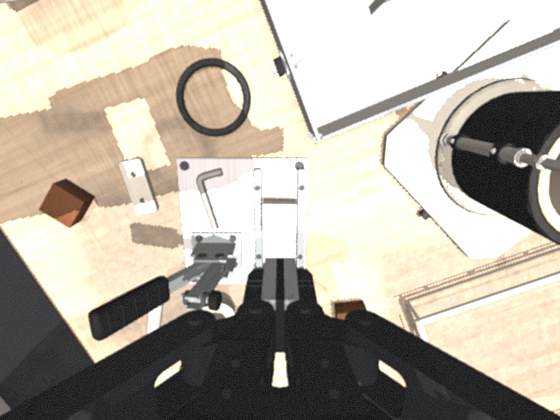

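The wrist view shows the plate's far corners at (178,159) and (307,158), the channel walls at columns 253–262 and 295–303, and the block's far edge near row 199, all aligned with the picture. I'll measure from these.

Run:
```python
from h import *
import cv2,pickle
s=pickle.load(open("s1.pkl","rb"));im=cv2.imread("pics/w1.png")
g=im.mean(2)
print("col280 rows160-265",g[160:265:3,276:286].mean(1).round().astype(int))
print("row215",g[212:220,245:312].mean(0).round().astype(int))
print("row180",g[176:184,245:312].mean(0).round().astype(int))
y,t,r=fit([(-75,105),(65,105)],[ray("wrist",p,8,s) for p in[(178,159),(307,158)]]);print(y,t,r)
iR=lambda p,y=-.386:np.array([[np.cos(y),np.sin(y)],[-np.sin(y),np.cos(y)]])@(p[:2]-t)
for n,p,z in[("Lwall",(253,215),16),("Rwall",(303,215),16),("blk far L",(264,199),32),("blk far R",(298,199),32),("wall end",(257,167),16),("tcp",None,0)]:
    w=ray("wrist",p,z,s) if p else s["eef_pos"]; print(n,w.round(1),iR(w,y).round(1))
c=im[140:290,170:320];cv2.imwrite("pics/w1c.png",cv2.resize(cv2.convertScaleAbs(c,alpha=.8),(600,600),interpolation=cv2.INTER_CUBIC))
```

```text
col280 rows160-265 [226 225 225 225 225 225 225 225 225 225 225 226 190  86  93 223 222 222
 221 222 221 221 220 218 213 212 225 225 225 225 225 225 226  47  40]
row215 [225 225 225 226 225 225 226 226 208 167 184 197 196 200 201 170 126 170
 216 223 221 221 221 221 221 220 221 221 221 221 221 221 221 222 222 221
 221 222 222 222 222 222 222 222 223 222 223 222 223 224 224 210 162 186
 201 199 200 204 203 189 206 185 189 197 199 200 201]
row180 [225 225 225 225 225 226 227 221 184 182 197 199 202 207 211 191 172 215
 226 226 225 225 225 225 225 225 225 225 225 226 225 225 225 225 225 225
 225 225 225 225 225 225 225 225 225 225 225 225 226 225 224 204 151 161
 198 206 205 207 212 206 188 207 190 194 201 201 201]
-0.37994334423713844 [590.78420704 -25.58646698] [[-1.64230163  0.65584828]
 [ 1.64230163 -0.65584828]]
Lwall [611.8  14.   16. ] [ 4.9 44.6]
Rwall [662.2  -6.5  16. ] [59.3 44.2]
blk far L [632.4  30.1  32. ] [18.  67.2]
blk far R [664.7  16.9  32. ] [52.8 66.9]
wall end [636.8  60.8  16. ] [10.7 97.3]
tcp [655.6  43.3 231.1] [34.6 88. ]
```

View pics/w1c.png

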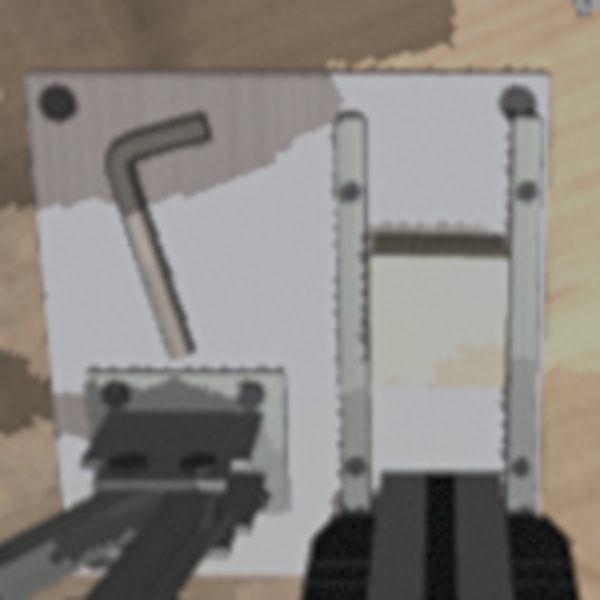

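The block's near top edge is at row 204, which puts its +y face at jig y ≈ 60, about 42 mm from home. The TCP is at jig (37,87), clear of the block, so I'll descend to z 20.

Call:
{"api": "servo_tool", "payload": {"deltas": [[[0, 0, 0.1], [0, 0, 0], 0], [[0, 0, 0.2], [0, 0, 0], 0], [[0, 0, 0.2], [0, 0, 0], 0], [[0, 0, 0.2], [0, 0, 0], 0], [[0, 0, 0.2], [0, 0, 0], 0], [[0, 0, 0.1], [0, 0, 0], 0], [[0, 0, 0.055], [0, 0, 0], 0], [[0, 0, 0], [0, 0, 0], 0]]}}

```text
time_s: 3.4
eef_pos: [655.2, 43.3, 19.3]
ee_rot: [-0.001, 0.829, 0.559, -0.001]
force: [0.5, 0.1, 0.9]
grip_width: 0.003
grip_force: 0.0
```

Call:
{"api": "servo_tool", "payload": {"deltas": [[[-0.03, 0, 0], [0, 0, 0], 0], [[-0.03, 0, 0], [0, 0, 0], 0], [[-0.03, 0, 0], [0, 0, 0], 0], [[-0.02, 0, 0], [0, 0, 0], 0], [[-0.02, 0, 0], [0, 0, 0], 0], [[0, 0, 0], [0, 0, 0], 0]]}}

```text
time_s: 4.0
eef_pos: [645.8, 18.6, 20.5]
ee_rot: [0.0, 0.829, 0.559, 0.0]
force: [0.3, 0.1, -0.3]
grip_width: -0.001
grip_force: 0.0
```

Call:
{"api": "servo_tool", "payload": {"deltas": [[[-0.02, 0, 0], [0, 0, 0], 0], [[-0.02, 0, 0], [0, 0, 0], 0], [[-0.02, 0, 0], [0, 0, 0], 0], [[-0.02, 0, 0], [0, 0, 0], 0], [[-0.02, 0, 0], [0, 0, 0], 0], [[-0.01, 0, 0], [0, 0, 0], 0], [[0, 0, 0], [0, 0, 0], 0]]}}

```text
time_s: 4.7
eef_pos: [637.6, -1.5, 20.3]
ee_rot: [-0.0, 0.829, 0.559, -0.0]
force: [0.5, 0.0, -0.6]
grip_width: -0.002
grip_force: 0.0
```

Run:
```python
from h import *
import cv2
s=telemetry.sense();im=optics.capture("wrist");print(s["time_s"],s["eef_pos"],s["force"])
b=optics.capture("scene")[200:270,225:325]
o=np.hstack([cv2.resize(cv2.convertScaleAbs(im,alpha=.9),(400,300)),cv2.resize(cv2.convertScaleAbs(b,alpha=1.5),(400,300),interpolation=cv2.INTER_CUBIC)])
cv2.imwrite("pics/w2.png",o)
```

```text
4.7 [637.55382691  -1.52148656  20.29427138] [ 0.45655155  0.00890163 -0.60062796]
```

View pics/w2.png

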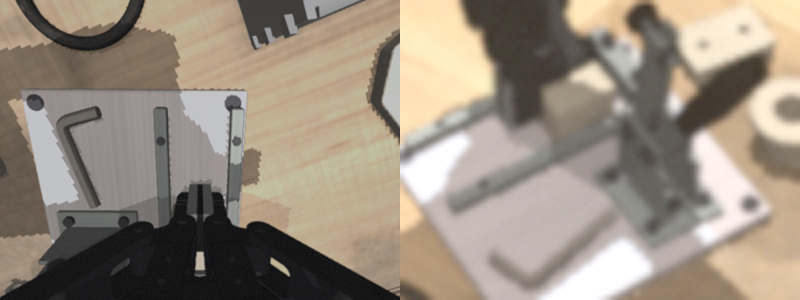

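The finger is in the channel with the block ahead of it and clear of the clamp. I'll creep on and watch the force.

Call:
{"api": "servo_tool", "payload": {"deltas": [[[-0.01, 0, 0], [0, 0, 0], 0], [[-0.01, 0, 0], [0, 0, 0], 0], [[-0.01, 0, 0], [0, 0, 0], 0], [[0, 0, 0], [0, 0, 0], 0]]}}

```text
time_s: 5.2
eef_pos: [635.3, -7.0, 20.3]
ee_rot: [-0.0, 0.829, 0.559, -0.0]
force: [0.4, 0.2, 0.4]
grip_width: 0.0
grip_force: 0.0
```

Call:
{"api": "servo_tool", "payload": {"deltas": [[[-0.01, 0, 0], [0, 0, 0], 0], [[0, 0, 0], [0, 0, 0], 0]]}}

```text
time_s: 5.4
eef_pos: [634.6, -8.8, 20.3]
ee_rot: [0.0, 0.829, 0.559, -0.0]
force: [-0.3, 0.2, -0.8]
grip_width: 0.001
grip_force: 0.0
```

Call:
{"api": "servo_tool", "payload": {"deltas": [[[-0.008, 0, 0], [0, 0, 0], 0], [[0, 0, 0], [0, 0, 0], 0]]}}

```text
time_s: 5.6
eef_pos: [634.0, -10.3, 20.3]
ee_rot: [0.0, 0.829, 0.559, -0.0]
force: [0.1, -0.3, -0.2]
grip_width: -0.003
grip_force: 0.0
```

Call:
{"api": "servo_tool", "payload": {"deltas": [[[-0.006, 0, 0], [0, 0, 0], 0], [[0, 0, 0], [0, 0, 0], 0]]}}

```text
time_s: 5.8
eef_pos: [633.8, -11.0, 20.4]
ee_rot: [0.0, 0.829, 0.559, 0.0]
force: [0.8, 1.7, -0.8]
grip_width: -0.004
grip_force: 1.4
```

Call:
{"api": "servo_tool", "payload": {"deltas": [[[-0.006, 0, 0], [0, 0, 0], 0], [[0, 0, 0], [0, 0, 0], 0]]}}

```text
time_s: 6.0
eef_pos: [633.8, -11.1, 20.7]
ee_rot: [-0.0, 0.829, 0.559, 0.001]
force: [3.8, 8.0, 1.1]
grip_width: 0.001
grip_force: 4.4
```

Call:
{"api": "servo_tool", "payload": {"deltas": [[[-0.006, 0, 0], [0, 0, 0], 0], [[0, 0, 0], [0, 0, 0], 0]]}}

```text
time_s: 6.2
eef_pos: [633.8, -11.2, 20.9]
ee_rot: [-0.0, 0.829, 0.559, 0.002]
force: [6.3, 13.5, 2.4]
grip_width: 0.001
grip_force: 7.1
```

Contact came at TCP y ≈ 29 in the jig frame, as expected, and the force rose to 15 N along the channel, so the block is home. Now I'll back off, rise, and move behind the lever.

Call:
{"api": "servo_tool", "payload": {"deltas": [[[0.03, 0, 0], [0, 0, 0], 0], [[0.07, 0, 0], [0, 0, 0], 0], [[0, 0, -0.125], [0, 0, 0], 0], [[0, 0, -0.2], [0, 0, 0], 0], [[0, 0, -0.225], [0, 0, 0], 0], [[0, 0, -0.225], [0, 0, 0], 0], [[0, 0, -0.2], [0, 0, 0], 0], [[0, 0, 0], [0, 0, 0], 0]]}}

```text
time_s: 7.0
eef_pos: [642.1, 5.3, 221.7]
ee_rot: [0.004, 0.829, 0.559, 0.004]
force: [0.3, -0.3, 0.7]
grip_width: 0.004
grip_force: 0.0
```

Call:
{"api": "servo_tool", "payload": {"deltas": [[[-0.03, -0.1, 0], [0, 0, 0], 0], [[-0.055, -0.2, 0], [0, 0, 0], 0], [[-0.055, -0.2, 0], [0, 0, 0], 0], [[-0.055, -0.2, 0], [0, 0, 0], 0], [[-0.05, -0.2, 0], [0, 0, 0], 0], [[0, 0, 0], [0, 0, 0], 0], [[0, 0, 0], [0, 0, 0], 0]]}}

```text
time_s: 7.7
eef_pos: [454.9, 27.3, 215.4]
ee_rot: [0.0, 0.829, 0.559, 0.0]
force: [1.0, -0.1, -0.1]
grip_width: -0.002
grip_force: 0.0
```

Run:
```python
from h import *
import cv2
s=telemetry.sense();im=optics.capture("wrist");print(s["time_s"],s["eef_pos"],s["ee_rot"])
d=s["eef_pos"][:2]-np.array([588.1,-24.5]);c,n=np.cos(-.383),np.sin(-.383);print("tcp jig",d@[c,n],d@[-n,c])
b=optics.capture("top")[165:265,220:320];b2=optics.capture("scene")[190:270,240:320]
f=lambda i,a:cv2.resize(cv2.convertScaleAbs(i,alpha=a),(400,300 if i.shape[1]>300 else 400),interpolation=cv2.INTER_CUBIC)
o=np.vstack([np.hstack([f(im,.9)[:, :],f(b,1.4)[:300]]),np.hstack([f(b2,1.5)[:300],f(im[150:300,100:300],1.0)[:300]])]) 
cv2.imwrite("pics/w3.png",o)
```

```text
7.7 [454.86647892  27.32534503 215.40417805] [2.56092239e-04 8.28973287e-01 5.59288135e-01 7.09696270e-05]
tcp jig -142.9478253004804 -1.7195255987967115
```

View pics/w3.png

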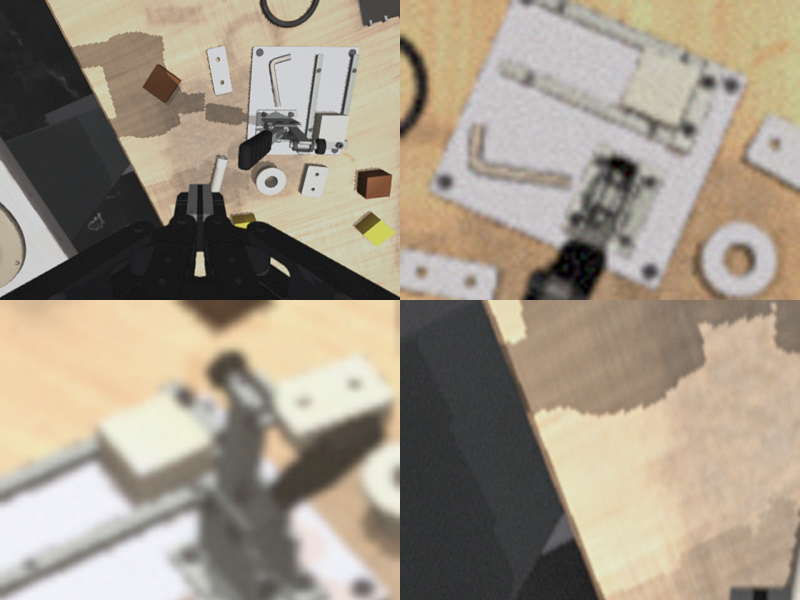

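The top view shows the block tight against the stop and nothing else disturbed. The finger is behind the lever at jig (-143,-2). I'll descend to z 130, then push.

Call:
{"api": "servo_tool", "payload": {"deltas": [[[0.008, 0, 0.1], [0, 0, 0], 0], [[0, 0, 0.2], [0, 0, 0], 0], [[0, 0, 0.127], [0, 0, 0], 0], [[0, 0, 0], [0, 0, 0], 0]]}}

```text
time_s: 8.25
eef_pos: [454.5, 28.7, 127.0]
ee_rot: [-0.002, 0.829, 0.559, -0.002]
force: [-0.9, -0.2, 1.3]
grip_width: -0.001
grip_force: 0.0
```

Call:
{"api": "servo_tool", "payload": {"deltas": [[[0, 0.03, 0], [0, 0, 0], 0], [[0, 0.04, 0], [0, 0, 0], 0], [[0, 0.04, 0], [0, 0, 0], 0], [[0, 0.04, 0], [0, 0, 0], 0], [[0, 0, 0], [0, 0, 0], 0]]}}

```text
time_s: 8.75
eef_pos: [484.1, 17.2, 130.9]
ee_rot: [-0.0, 0.829, 0.559, 0.0]
force: [-4.7, 3.2, 2.3]
grip_width: -0.003
grip_force: 3.0
```

Call:
{"api": "servo_tool", "payload": {"deltas": [[[0, 0.04, 0], [0, 0, 0], 0], [[0, 0.04, 0], [0, 0, 0], 0], [[0, 0.04, 0], [0, 0, 0], 0], [[0, 0.03, 0], [0, 0, 0], 0], [[0, 0, 0], [0, 0, 0], 0]]}}

```text
time_s: 9.25
eef_pos: [512.1, 5.8, 130.8]
ee_rot: [0.0, 0.829, 0.559, 0.0]
force: [-4.8, 2.2, 2.9]
grip_width: 0.003
grip_force: 2.4
```

Call:
{"api": "servo_tool", "payload": {"deltas": [[[0, 0.04, 0], [0, 0, 0], 0], [[0, 0.04, 0], [0, 0, 0], 0], [[0, 0.03, 0], [0, 0, 0], 0], [[0, 0, 0], [0, 0, 0], 0]]}}

```text
time_s: 9.65
eef_pos: [532.7, -2.6, 130.7]
ee_rot: [0.001, 0.829, 0.559, 0.001]
force: [-1.3, 0.2, 6.4]
grip_width: -0.001
grip_force: 2.8
```

Call:
{"api": "servo_tool", "payload": {"deltas": [[[0, 0.03, 0], [0, 0, 0], 0], [[0, 0.03, 0], [0, 0, 0], 0], [[0, 0, 0], [0, 0, 0], 0]]}}

```text
time_s: 9.95
eef_pos: [543.3, -7.0, 129.8]
ee_rot: [0.0, 0.829, 0.559, 0.0]
force: [-0.2, -0.1, 1.0]
grip_width: 0.002
grip_force: 0.0
```

The force has dropped to zero, so the lever has probably snapped over. I'll back off, rise and look.

Call:
{"api": "servo_tool", "payload": {"deltas": [[[0, -0.1, 0], [0, 0, 0], 0], [[0, -0.2, 0], [0, 0, 0], 0], [[0, -0.2, 0], [0, 0, 0], 0], [[0, -0.1, -0.15], [0, 0, 0], 0], [[0, -0.1, -0.2], [0, 0, 0], 0], [[0, 0, -0.1], [0, 0, 0], 0], [[0, 0, 0], [0, 0, 0], 0]]}}

```text
time_s: 10.65
eef_pos: [413.7, 45.8, 222.4]
ee_rot: [0.002, 0.829, 0.559, 0.002]
force: [-0.5, -0.5, -0.4]
grip_width: 0.001
grip_force: 0.0
```

Run:
```python
from h import *
import cv2
s=telemetry.sense();im=optics.capture("wrist");print(s["time_s"],s["eef_pos"],s["force"])
b=optics.capture("top")[150:270,205:325];b2=optics.capture("scene")[185:275,215:335]
f=lambda i,a:cv2.resize(cv2.convertScaleAbs(i,alpha=a),(400,400),interpolation=cv2.INTER_CUBIC)
cv2.imwrite("pics/w4.png",np.hstack([f(b,1.4),f(b2,1.5)]))
```

```text
10.65 [413.72189906  45.82626259 222.40385947] [-0.51944253 -0.45169036 -0.36275484]
```

View pics/w4.png

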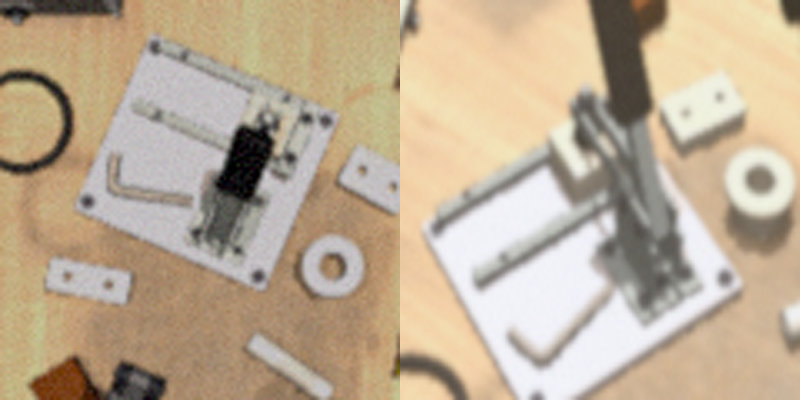

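The lever now leans towards the channel, with its tip at top pixel about (282,188). The pad is on the block, which sits at the stop, and the loose parts haven't moved. I'll check the tip position before handing in.

Run:
```python
from h import *
from rig import ctrl
d=ray("top",(282.4,188.4),153)[:2]-np.array([588.1,-24.5]);c,n=np.cos(-.383),np.sin(-.383);x=d@[c,n];print("tip jig",x,d@[-n,c])
if 5<x<25: print(ctrl.finish_job())
```

```text
tip jig 18.905177140154173 -0.6156230008012535
the job is handed in; nothing more can be done
None
```

The white block is home against the end stop, and the toggle clamp has snapped into lock with its pad on the block. Nothing else was disturbed, and the job was handed in at about 11 s with the robot clear of everything.

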